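Check the temperature of the big mould

TASK

Pull the infrared thermometer up out of its charging dock, against the sprung catch that holds its foot, then tip it about 45 degrees nose-down and keep it raised with its lens aimed at the middle of the one big fluted mould on the baking tray, from about 15 cm away (10 to 20 cm). Finish while holding it still like that in the gripper, touching nothing else with it; do not put it down, and leave the moulds and everything else on the worktop where they stand.

Things in the scene. Friction and masses are not known exactly. Their poses are not given: they have to be found in the camera images.
- thermo_head (a point): infrared thermometer, about 0.2 kg, upright in its dock, T-shaped: grey head on a black grip. This point is the centre of the head, a block 105 mm long (own x), 36 wide (own y), 42 high (own z), to be gripped across its width here, near the centre of mass. Own z is up when docked; the lens looks along own -x. The grip hangs below; the dock's top is 86 mm below this point
- thermo_lens (a point): centre of the thermometer's lens: front of a round barrel 30 mm in diameter at the nose of the head, 64.5 mm from thermo_head along own -x, on the head's middle line. The line of sight runs from here along own -x; axes are the thermometer's
- thermo_foot (a point): lowest point of the thermometer, middle of the tongue's underside: 116 mm below thermo_head (own z) and 7.5 mm towards own +x; axes are the thermometer's
- dock: fixed charging dock, grey block 80 x 75 mm, 50 mm high; origin at the centre of its underside, axes as the docked thermometer's. Straight well 26 x 22 mm, 36 mm deep in its top; two sprung noses at its y sides catch the ridges of the thermometer's tongue: pulling up takes about 8 to 15 N over the first 8 mm, then it slides free, fully out after 30 mm of lift
- tray: fixed shallow aluminium baking tray 200 (own x) x 270 (own y) mm, rim 18 mm high, floor 4 mm thick; origin at the centre of its underside. Four upturned fluted copper moulds stand on it, one to each quarter, about 90 mm (x) and 140 mm (y) apart
- big_mould_center (a point): the one big upturned fluted mould on the tray, the target: 58 mm across at its foot, 46 mm at its top, 56 mm high, loose; this point is its centre, half-way up
- small_mould1_center (a point): small upturned fluted mould on the tray, loose, 38 mm across, 34 mm high, to be left alone; this point is its centre, half-way up
- small_mould2_center (a point): small upturned fluted mould on the tray, loose, 38 mm across, 34 mm high, to be left alone; this point is its centre, half-way up
- small_mould3_center (a point): small upturned fluted mould on the tray, loose, 38 mm across, 34 mm high, to be left alone; this point is its centre, half-way up
- mug: white mug, 76 mm across, 85 mm high, loose, behind the dock (+x side), to be left alone; origin at the centre of its underside, handle towards its own +y
- timer: round white kitchen timer, 60 mm across, 35 mm high, loose, near the dock, to be left alone; origin at the centre of its underside
- spatula: spatula lying flat on the worktop far from the robot, loose, to be left alone; origin at the underside of its middle, lying along its own x
- jar: amber glass jar, 64 mm across, 55 mm high, loose, far from the robot, to be left alone; origin at the centre of its underside
- thermo: the whole thermometer; its origin is the point thermo_foot, its axes as above. Below the head hangs a grip 34 x 30 mm, 65 mm long, axis 7.5 mm on the +x side of thermo_head; its lower shoulder rests on the dock's top, and under it a tongue 24 x 12 mm with 4 mm ridges on its y sides reaches 30 mm into the dock
There are look-alikes about, which are no part of the job. Leave any blue look-alike of the part that bears big_mould_center alone. What is shaped like the thermo but green is not meant.

How it is judged:
By the outcome, as a careful person would: the job done as asked, in the order asked, and still so for the second after the job is handed in, while the arm keeps its last pose, push and grip.
It also fails if it takes over 38 s, if anything falls off the work surface, if the arm or the gripper's body presses on something with over 40 N, if the wrist force passes 120 N, or if a joint passes its speed limit or range.

ROBOT

A 6-joint arm with a two-finger parallel gripper is mounted at the origin on the work surface. World frame = base frame: x ahead of the robot, y to its left, z up, the work surface at z = 0. Lengths are in mm, angles in rad, forces in N, time in s.
With the tool pointing down it reaches from about 400 to 925 mm from the base axis. Payload 12.5 kg.
Tool frame: the origin (TCP) lies midway between the tips of the shut fingers; the grasp point (between the pads) lies 19 mm behind it; z points along the fingers, y is the direction in which the jaws open and shut (so a half turn about z gives the same grasp; the last joint's range is limited). The gripper opens to 95 mm and grips with 3 to 60 N. Pads are 20 mm wide; open, the fingers measure 119 mm over their backs; the gripper's body (75 mm by 180 mm) begins 59 mm behind the grasp point.
Start: joints at [-1.265, 0.491, 1.559, -0, 1.092, -0.106], TCP at [250.186, -572.76, 214.661] pointing down, gripper open.
Joint ranges: [-3.1, 3.1], [-0.84, 2.19], [0.05, 2.79], [-1.13, 4.28], [0.06, 2.93], [-2.69, 2.69]. Speed limits (rad/s): [2.22, 2.22, 2.79, 3.14, 3.14, 3.14].

INTERFACE

Orientations are given as [roll, pitch, yaw] about the fixed x, y, z axes, in that order (R = Rz(yaw) Ry(pitch) Rx(roll)).
In Python, from cell import * gives the robot as it stands. The module is installed in compiled form; this text tells all that it offers.
- The arm moves only by the tool carry_out, never from a script. Its argument "moves" is a list of rows, each an object of numbers: "dx", "dy", "dz": the shift along the tool's x, y, z in m; "twist": the turn about the tool's z in degrees. A call has 1 to 5 rows; each row is the pose to reach, as a shift and turn from the pose commanded when the call began, along the tool's axes at that moment; what a row does not reach only later rows make up. A row lasts 1/10 s, in which the tool goes at most 50 mm and 8.59 degrees, less where a joint would pass 70% of its speed; a pose out of reach is approached as far as the arm can. A call with a gripper value outside its range is refused whole. "grip" is the finger opening in m, from 0 to 0.0951, set as the call begins (left out, the last holds). The fingers move at their own pace and stop on an object; the grip force is fixed at half the most. Time passes only in rows, so rows that repeat a pose let the fingers close. It gives the time, the measured TCP pose, the force and the opening at its end, in the units of the state.
- state(): the state, without advancing time (a new reading comes with each control period).
- read_camera(name): name is "scene" or "top" or "wrist"; returns (picture, depth): 400x640x3 uint8, red, green, blue; 400x640 float32, mm along the optical axis (not along the pixel's ray), 0 where there is no reading.
- camera_info(name): a dict with "mtx" (3x3 intrinsics, pixels), "R" (3x3) and "t" (3): a world point X has camera coordinates R X + t. Camera axes: x right, y down, z forward; pixel columns grow to the right and rows downward; lengths in mm; the calibration is good to about 2 mm. A picture is of the moment at which its call begins: read the wrist's pose just before it. camera_info takes no time and is no camera call; for the wrist camera it gives the pose at the moment of the call.
- job_done(): hands the job in, once; it reports no verdict.
The state is a dict: "t": time; "joints": joint angles; "qvel": joint speeds; "tau": joint torques, N m; "eef_pos": TCP position; "tcp_rot": TCP orientation; "ft_force": force on the tool from outside, world axes, zero at the start; "moment": the same for the moment, N m; "opening": opening from 0.0 (shut) to 1.0 (fully open).
Only numpy, scipy, OpenCV 4.12 (cv2) and the standard library are available. Lean on these libraries where they do the work, as an engineer would, in place of code of your own. Each camera call takes 0.05 s, during which the arm holds its last target. There are 200 camera calls.

## Working session

There is one attempt and no reset: what is moved stays moved. The work goes in short steps, Python scripts to look and compute and a tool call to move; the robot and the scene stay as the last step left them, time stands still between calls to the robot, and variables do not carry over. Pictures are saved under pics/ and viewed, about 8 in all and at most 12, crops included, and the job is handed in when it is done.

Besides the shell and the picture viewer there is one more tool, called after "Call:" by a JSON object that holds its "name" and its "arguments". carry_out: Moves the arm, as the interface text tells. Its arguments: {"type":"object","properties":{"moves":{"type":"array","items":{"type":"object","properties":{"dx":{"type":"number"},"dy":{"type":"number"},"dz":{"type":"number"},"twist":{"type":"number"}}}},"grip":{"type":"number"}},"required":["moves"]}

```bash
mkdir -p pics
cat > h.py <<'E'
from cell import *
import numpy as np, cv2
def snap(n):
    ci=camera_info(n); p,d=read_camera(n)
    np.savez(f'{n}.npz',p=p,d=d,K=ci['mtx'],R=ci['R'],t=ci['t']); return p
def load(n):
    return np.load(f'{n}.npz')
def pts(n):
    f=load(n); d=f['d']; v,u=np.mgrid[:400,:640]
    c=np.linalg.inv(f['K'])@np.stack([u*d,v*d,d]).reshape(3,-1)
    X=(np.array(f['R']).T@(c-np.array(f['t']).reshape(3,1))).T.reshape(400,640,3)
    X[d==0]=np.nan; return f['p'],X
E
python3 - <<'E'
from h import *
s=state(); print(s)
for n in ('scene','top','wrist'):
    p=snap(n); cv2.imwrite(f'pics/{n}0.png',p[:,:,::-1])
    ci=camera_info(n); print(n,np.round(-np.array(ci['R']).T@np.array(ci['t']).ravel()))
E
```

```text
{'t': 0.0, 'joints': array([-1.26464195e+00,  4.91579696e-01,  1.55943425e+00, -8.65269046e-07,
        1.09169190e+00, -1.05606381e-01]), 'qvel': array([ 8.55353513e-05,  1.02437147e-03, -8.97883485e-04,  7.09962860e-04,
        2.44552482e-04,  9.46349818e-04]), 'tau': array([-2.56395062e-03, -6.12649870e+01, -2.58188206e+01,  6.90545049e-02,
        4.79899545e-02, -1.33376898e-04]), 'eef_pos': array([ 250.08577635, -572.52920636,  214.05446904]), 'tcp_rot': array([-3.14048558e+00, -1.16579236e-04,  4.11761097e-01]), 'ft_force': array([0.08231507, 0.25118725, 0.6298571 ]), 'moment': array([ 0.01445181,  0.0004728 , -0.01985944]), 'opening': 0.9987346459299355}
scene [1267.  501.  834.]
top [ 446.  -14. 1266.]
wrist [ 311. -546.  383.]
```

View pics/scene0.png

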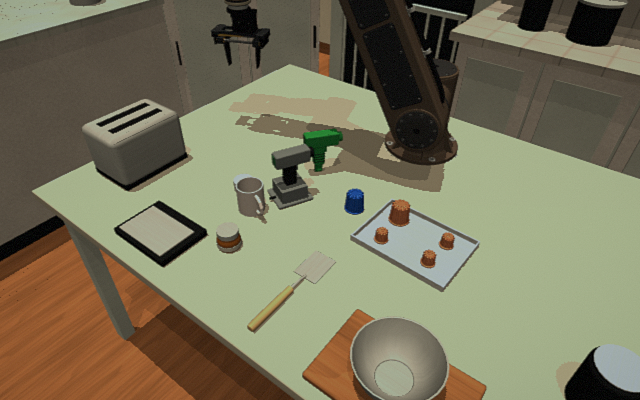

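View pics/top0.png

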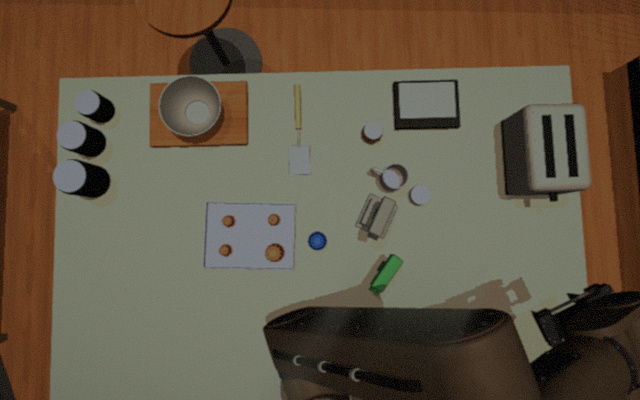

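Scene picture: the grey thermometer's head is at (292,157) in its dock, with the green look-alike at (321,143). The mug is at (250,195), the blue mould at (355,201), and the big copper mould at (400,212) with three small ones near it. Top picture: head (378,215), green (387,273), mug (392,177), timer (420,195), big mould (275,253), blue mould (317,240). I choose the grey head and the largest copper mould.

Run:
```python
from h import *
p,X=pts('top')
def rep(name,m):
    P=X[m]; P=P[~np.isnan(P[:,0])]
    (c,sz,a)=cv2.minAreaRect(P[:,:2].astype(np.float32)); print(name,len(P),'c',np.round(c,1),'sz',np.round(sz,1),'a',round(a,1),'z',np.round(np.percentile(P[:,2],[5,50,95])), 'mean',np.round(P.mean(0),1))
def box(u0,u1,v0,v1):
    m=np.zeros((400,640),bool); m[v0:v1,u0:u1]=1; return m
Z=X[:,:,2]
b=box(350,405,185,250)
rep('head',b&(Z>135)&(Z<210)); rep('dock',b&(Z>40)&(Z<60))
rep('green',box(360,410,245,300)&(Z>120))
rep('big',box(255,292,238,268)&(Z>50)); rep('bigall',box(255,292,238,268)&(Z>25))
for n,(u,v) in dict(s1=(228,221),s2=(273,219),s3=(225,250),blue=(317,240)).items(): rep(n,box(u-14,u+14,v-14,v+14)&(Z>25))
rep('mug',box(372,412,160,192)&(Z>60)); rep('timer',box(408,434,183,208)&(Z>25))
P,S=pts('scene'); m=np.zeros((400,640),bool); m[140:180,265:312]=1
m&=(S[:,:,2]>135)&(P.max(2).astype(int)-P.min(2)<25)
Q=S[m]; (c,sz,a)=cv2.minAreaRect(Q[:,:2].astype(np.float32)); print('scene head',c,sz,a,Q.min(0),Q.max(0))
M=np.zeros((400,640),bool); M[195:230,385:415]=1; M&=(S[:,:,2]>52); Q=S[M]; print('scene big top',Q.mean(0),Q.min(0),Q.max(0))
a=cv2.resize(load('top')['p'][180:290,330:440],None,fx=4,fy=4); c=cv2.resize(P[120:240,240:440],None,fx=3.6,fy=3.6)[:, :]
a=cv2.resize(a,(300,300)); c=cv2.resize(P[120:240,240:420],(450,300))
cv2.imwrite('pics/crop1.png',np.hstack([a,c])[:,:,::-1])
```

```text
head 597 c [ 479.8 -168. ] sz [ 36.6 118.3] a 63.7 z [147. 157. 160.] mean [ 480.9 -167.2  155.8]
dock 319 c [ 522.9 -189.3] sz [ 75.5 149.3] a 63.8 z [45. 50. 55.] mean [ 501.4 -164.7   50.2]
green 601 c [ 328.3 -176.9] sz [ 36.2 118.2] a 52.6 z [127. 136. 141.] mean [ 330.2 -176.8  135.8]
big 215 c [391.4 132.7] sz [45.8 46.6] a 53.0 z [54. 60. 65.] mean [391.6 132.6  59.8]
bigall 247 c [391.8 132.6] sz [49.5 48.4] a 26.5 z [35. 60. 64.] mean [392.4 130.9  56.8]
s1 92 c [490. 269.] sz [28.1 29.8] a 87.8 z [30. 37. 41.] mean [488.5 269.   36.8]
s2 88 c [488.  133.7] sz [29.6 29.2] a 24.5 z [29. 37. 41.] mean [488.4 134.3  36.8]
s3 97 c [402.3 279.9] sz [30.7 29. ] a 62.4 z [29. 38. 42.] mean [402.8 278.8  36.9]
blue 226 c [422.8   6. ] sz [46.7 47. ] a 12.8 z [40. 55. 60.] mean [422.7   6.4  54.1]
mug 231 c [ 600.7 -213.9] sz [74.9 95.1] a 11.4 z [63. 81. 88.] mean [ 605.9 -217.    78.1]
timer 327 c [ 550.8 -303.7] sz [57.9 58.6] a 67.1 z [31. 35. 40.] mean [ 550.2 -303.1   35.4]
scene head (481.2658996582031, -167.29922485351562) (40.479801177978516, 117.80176544189453) 63.66535186767578 [ 423.24239746 -206.44429382  135.11344911] [ 539.09038051 -133.76073019  161.10841929]
scene big top [395.88675266 135.12670015  59.37142459] [368.6382855  108.67652907  52.04362853] [416.99672736 158.79358066  66.45680821]
```

View pics/crop1.png

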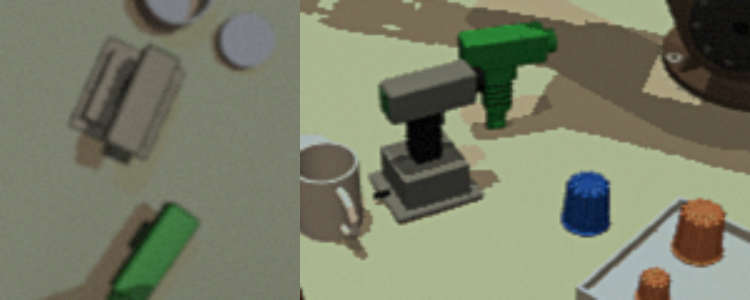

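The crop confirms the choice: grey head with the black grip in the dock (crop 427,92), its barrel towards the robot, i.e. own -x. The green look-alike is separate (508,45), and the mug is on the +x side. Estimates: head (486,-170,136) with yaw -26.3°; big mould centre (393,133,32).

Call:
{"name": "carry_out", "arguments": {"moves": [{"dx": 0.377,"dy": -0.274},{"dx": 0.377,"dy": -0.274},{"dx": 0.377,"dy": -0.274},{"dx": 0.377,"dy": -0.274},{"dx": 0.377,"dy": -0.274}], "grip": 0.095}}

```text
schema error: expected keys dx, dy, dz, twist
```

Call:
{"name": "carry_out", "arguments": {"moves": [{"dx": 0.377,"dy": -0.274,"dz": 0,"twist": 0},{"dx": 0.377,"dy": -0.274,"dz": 0,"twist": 0},{"dx": 0.377,"dy": -0.274,"dz": 0,"twist": 0},{"dx": 0.377,"dy": -0.274,"dz": 0,"twist": 0},{"dx": 0.377,"dy": -0.274,"dz": 0,"twist": 0}], "grip": 0.095}}

```text
t: 0.65
eef_pos: [377.2, -355.3, 214.6]
tcp_rot: [-3.142, -0.0, 0.411]
ft_force: [-0.0, -1.4, -0.2]
opening: 0.999
```

Call:
{"name": "carry_out", "arguments": {"moves": [{"dx": 0.175,"dy": -0.127,"dz": 0,"twist": 49.9},{"dx": 0.175,"dy": -0.127,"dz": 0,"twist": 49.9},{"dx": 0.175,"dy": -0.127,"dz": 0,"twist": 49.9},{"dx": 0.175,"dy": -0.127,"dz": 0,"twist": 49.9},{"dx": 0.175,"dy": -0.127,"dz": 0,"twist": 49.9}]}}

```text
t: 1.15
eef_pos: [486.6, -169.4, 214.6]
tcp_rot: [-3.142, 0.0, -0.274]
ft_force: [0.8, 0.5, 0.4]
opening: 0.998
```

Call:
{"name": "carry_out", "arguments": {"moves": [{"dx": 0,"dy": 0,"dz": 0,"twist": 6.9},{"dx": 0,"dy": 0,"dz": 0,"twist": 6.9}]}}

```text
t: 1.35
eef_pos: [486.1, -170.5, 214.4]
tcp_rot: [3.142, 0.0, -0.389]
ft_force: [-0.9, -0.8, 1.0]
opening: 1.001
```

Run:
```python
from h import *
s=state(); print(s['eef_pos'],s['tcp_rot'],s['joints'])
p=snap('wrist'); cv2.imwrite('pics/w1.png',p[:,:,::-1])
p,X=pts('wrist'); Z=X[:,:,2]; m=(Z>140)&(Z<175)&(np.hypot(X[:,:,0]-486,X[:,:,1]+170)<80)&(p.max(2).astype(int)-p.min(2)<30)
P=X[m]; print(len(P),cv2.minAreaRect(P[:,:2].astype(np.float32)),np.percentile(P[:,2],[5,50,95]))
```

```text
[ 486.1023835  -170.47827536  214.44968808] [ 3.14151705e+00  3.47791448e-04 -3.89240439e-01] [-4.65528588e-01  3.35847371e-01  1.82470554e+00 -1.22575524e-04
  9.81380760e-01  1.49457632e+00]
3096 ((489.6015930175781, -174.50408935546875), (36.030433654785156, 92.29962921142578), 63.69254684448242) [152.31354489 155.44359175 156.68212443]
```

View pics/w1.png

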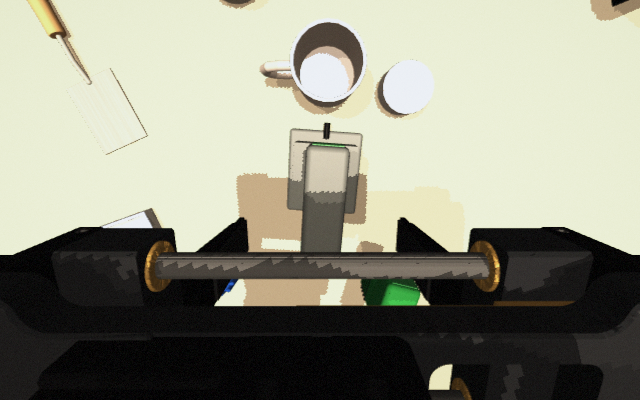

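The wrist view shows the head between the open fingers, its tail at (327,148). The mug and timer are clear, and the yaw agrees at -26.3°. I'll correct the yaw and go down.

Call:
{"name": "carry_out", "arguments": {"moves": [{"dx": -0.0005,"dy": 0.001,"dz": 0,"twist": 4.0},{"dx": -0.0005,"dy": 0.001,"dz": 0.03,"twist": 4.0},{"dx": -0.0005,"dy": 0.001,"dz": 0.06,"twist": 4.0},{"dx": -0.0005,"dy": 0.001,"dz": 0.085,"twist": 4.0},{"dx": -0.0005,"dy": 0.001,"dz": 0.0975,"twist": 4.0}]}}

```text
t: 1.9
eef_pos: [483.9, -172.8, 115.2]
tcp_rot: [3.142, 0.003, -0.457]
ft_force: [0.7, 0.2, -0.4]
opening: 0.997
```

Call:
{"name": "carry_out", "arguments": {"moves": [{"dx": 0,"dy": 0,"dz": 0,"twist": 0},{"dx": 0,"dy": 0,"dz": 0,"twist": 0}]}}

```text
t: 2.1
eef_pos: [484.9, -172.9, 117.4]
tcp_rot: [3.142, -0.0, -0.458]
ft_force: [-0.3, 0.1, 0.2]
opening: 0.998
```

Call:
{"name": "carry_out", "arguments": {"moves": [{"dx": 0.0005,"dy": -0.0008,"dz": 0,"twist": 0},{"dx": 0.0005,"dy": -0.0008,"dz": 0,"twist": 0},{"dx": 0.0005,"dy": -0.0008,"dz": 0,"twist": 0},{"dx": 0.0005,"dy": -0.0008,"dz": 0,"twist": 0},{"dx": 0.0005,"dy": -0.0008,"dz": 0,"twist": 0}], "grip": 0.02}}

```text
t: 2.6
eef_pos: [485.8, -171.7, 117.3]
tcp_rot: [3.142, -0.0, -0.459]
ft_force: [-0.5, -0.4, -0.8]
opening: 0.637
```

Call:
{"name": "carry_out", "arguments": {"moves": [{"dx": 0,"dy": 0,"dz": 0,"twist": 0},{"dx": 0,"dy": 0,"dz": 0,"twist": 0},{"dx": 0,"dy": 0,"dz": 0,"twist": 0},{"dx": 0,"dy": 0,"dz": 0,"twist": 0}]}}

```text
t: 3.0
eef_pos: [485.8, -171.7, 117.1]
tcp_rot: [3.142, -0.0, -0.459]
ft_force: [-0.5, 0.7, -0.1]
opening: 0.375
```

Call:
{"name": "carry_out", "arguments": {"moves": [{"dx": 0,"dy": 0,"dz": -0.004,"twist": 0},{"dx": 0,"dy": 0,"dz": -0.008,"twist": 0},{"dx": 0,"dy": 0,"dz": -0.013,"twist": 0},{"dx": 0,"dy": 0,"dz": -0.018,"twist": 0},{"dx": 0,"dy": 0,"dz": -0.022,"twist": 0}]}}

```text
t: 3.5
eef_pos: [486.0, -171.8, 139.9]
tcp_rot: [3.141, -0.001, -0.459]
ft_force: [0.2, 0.3, -2.1]
opening: 0.378
```

Call:
{"name": "carry_out", "arguments": {"moves": [{"dx": 0,"dy": 0,"dz": 0,"twist": 0},{"dx": 0,"dy": 0,"dz": 0,"twist": 0}]}}

```text
t: 3.7
eef_pos: [485.8, -171.7, 139.3]
tcp_rot: [3.141, -0.0, -0.459]
ft_force: [0.0, 0.1, -1.5]
opening: 0.38
```

Run:
```python
from h import *
s=state(); print(s['eef_pos'],s['tcp_rot'],s['ft_force'],s['opening'])
p=snap('scene'); q=cv2.resize(p[110:230,230:390],(800,600),interpolation=cv2.INTER_CUBIC); cv2.imwrite('pics/s2.png',q[:,:,::-1])
```

```text
[ 485.79774058 -171.71502905  139.26924943] [ 3.14149820e+00 -3.92230215e-04 -4.59417391e-01] [ 0.00955698  0.12117567 -1.46953105] 0.3801693604737895
```

View pics/s2.png

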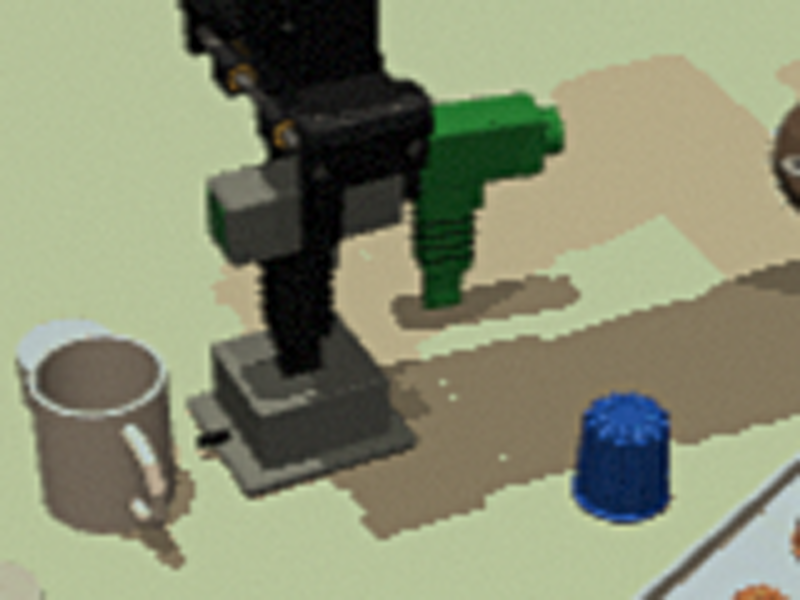

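The thermometer is lifted 22 mm in the grip (head at (300,215), grip still over the dock at (300,365)), and about 1.5 to 2 N of weight hangs on the wrist. I'll now lever it over the well's front edge, so that it pivots in the pads.

Call:
{"name": "carry_out", "arguments": {"moves": [{"dx": -0.0104,"dy": 0,"dz": 0,"twist": 0},{"dx": -0.0198,"dy": 0,"dz": 0.001,"twist": 0},{"dx": -0.0291,"dy": 0,"dz": 0.0025,"twist": 0},{"dx": -0.0382,"dy": 0,"dz": 0.005,"twist": 0},{"dx": -0.0471,"dy": 0,"dz": 0.0082,"twist": 0}]}}

```text
t: 4.25
eef_pos: [443.0, -150.5, 131.0]
tcp_rot: [3.142, -0.001, -0.459]
ft_force: [3.5, -1.9, 1.8]
opening: 0.377
```

Run:
```python
from h import *
s=state(); print(s['eef_pos'],s['tcp_rot'],s['ft_force'],s['moment'],s['opening'])
p=snap('scene'); q=cv2.resize(p[110:230,230:390],(800,600),interpolation=cv2.INTER_CUBIC); cv2.imwrite('pics/s3.png',q[:,:,::-1])
```

```text
[ 442.9767951  -150.49706326  130.97907808] [ 3.14157774e+00 -8.76864932e-04 -4.59480521e-01] [ 3.47566972 -1.92540286  1.76339848] [-0.4414445  -0.95228261  0.02828137] 0.3772143848762709
```

View pics/s3.png

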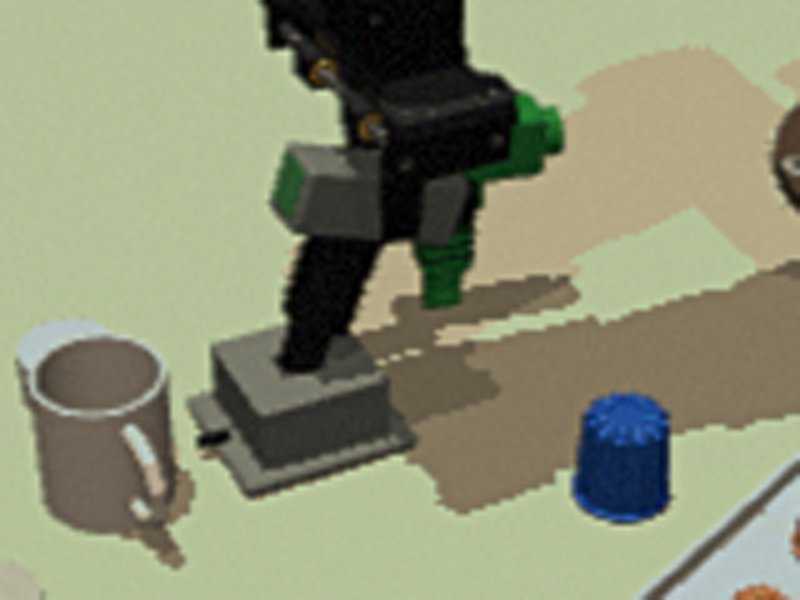

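The pivot works: it leans about 25° nose-down with its foot hooked in the well at (300,360). I'll continue.

Call:
{"name": "carry_out", "arguments": {"moves": [{"dx": -0.0085,"dy": 0,"dz": 0.004,"twist": 0},{"dx": -0.0167,"dy": 0,"dz": 0.0088,"twist": 0},{"dx": -0.0244,"dy": 0,"dz": 0.0142,"twist": 0},{"dx": -0.0316,"dy": 0,"dz": 0.0203,"twist": 0},{"dx": -0.033,"dy": 0,"dz": 0.0216,"twist": 0}]}}

```text
t: 4.8
eef_pos: [412.9, -135.6, 108.5]
tcp_rot: [3.142, 0.002, -0.459]
ft_force: [1.9, -1.0, 3.4]
opening: 0.38
```

Call:
{"name": "carry_out", "arguments": {"moves": [{"dx": 0,"dy": 0,"dz": 0,"twist": 0},{"dx": 0,"dy": 0,"dz": 0,"twist": 0}]}}

```text
t: 5.0
eef_pos: [413.4, -135.9, 109.0]
tcp_rot: [3.142, 0.002, -0.459]
ft_force: [0.7, 0.3, -1.5]
opening: 0.382
```

Run:
```python
from h import *
s=state(); print(s['eef_pos'],s['tcp_rot'],s['ft_force'],s['moment'],s['opening'])
p=snap('scene'); q=cv2.resize(p[110:230,230:390],(800,600),interpolation=cv2.INTER_CUBIC); cv2.imwrite('pics/s4.png',q[:,:,::-1])
```

```text
[ 413.39968965 -135.87167114  108.98860319] [ 3.14157261e+00  2.21515733e-03 -4.59427156e-01] [ 0.70798161  0.33731956 -1.48643708] [ 0.04661304  0.05616704 -0.00145691] 0.3819180978312751
```

View pics/s4.png

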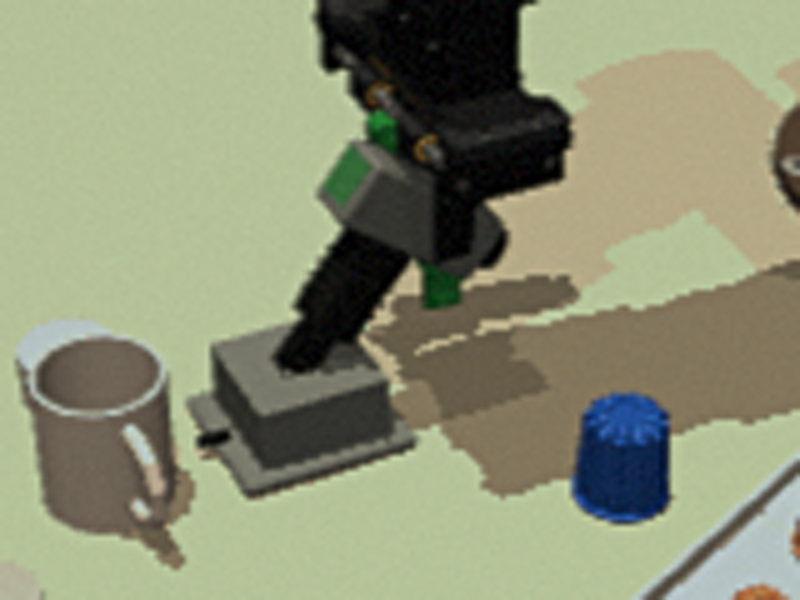

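About 45° now, with the tongue's tip just at the well at (295,355), and the wrist force is only the weight. I'll lift it clear straight up.

Call:
{"name": "carry_out", "arguments": {"moves": [{"dx": 0,"dy": 0,"dz": -0.015,"twist": 0},{"dx": 0,"dy": 0,"dz": -0.035,"twist": 0},{"dx": 0,"dy": 0,"dz": -0.06,"twist": 0},{"dx": 0,"dy": 0,"dz": -0.075,"twist": 0},{"dx": 0,"dy": 0,"dz": -0.08,"twist": 0}]}}

```text
t: 5.55
eef_pos: [414.1, -136.2, 190.4]
tcp_rot: [3.142, -0.001, -0.459]
ft_force: [-0.1, 0.1, -2.5]
opening: 0.376
```

Call:
{"name": "carry_out", "arguments": {"moves": [{"dx": 0,"dy": 0,"dz": 0,"twist": 0},{"dx": 0,"dy": 0,"dz": 0,"twist": 0}]}}

```text
t: 5.75
eef_pos: [413.6, -136.0, 188.6]
tcp_rot: [3.142, 0.001, -0.459]
ft_force: [0.1, -0.3, -1.9]
opening: 0.376
```

Run:
```python
from h import *
s=state(); print(s['eef_pos'],s['tcp_rot'],s['ft_force'],s['opening'])
snap('scene'); p,X=pts('scene')
T=np.array(s['eef_pos']); yaw=s['tcp_rot'][2]
ex=np.array([np.cos(yaw),np.sin(yaw),0]); ey=np.array([-ex[1],ex[0],0])
D=X-(T+[0,0,19]); L=np.stack([D@ex,D@ey,D[:,:,2]],-1)   # local: own-x horiz, own-y, up; origin grasp point
np.save('L.npy',L)
m=(np.abs(L[:,:,1])<25)&(np.abs(L[:,:,0])<110)&(L[:,:,2]<75)&(L[:,:,2]>-110)
y0,x0=[int(a.min()) for a in np.where(m)]; y1,x1=[int(a.max()) for a in np.where(m)]; print(x0,x1,y0,y1)
# side face (+y, seen from scene camera): |y-18|<4
img=np.full((400,500,3),255,np.uint8)
for (a,b,c),col in zip(L[m],p[m]):
    cv2.circle(img,(int(250+2*a),int(180-2*c)),2,[int(k) for k in col[::-1]],-1)
q=cv2.resize(p[100:220,250:370],(400,400),interpolation=cv2.INTER_CUBIC)
cv2.imwrite('pics/side5.png',np.hstack([img[:400,:400+0],q[:,:,::-1]]))
```

```text
[ 413.57152903 -135.97182811  188.55314006] [ 3.14153542e+00  1.43047273e-03 -4.59466126e-01] [ 0.05535691 -0.3088799  -1.92811593] 0.37617076449482856
283 331 101 162
```

View pics/side5.png

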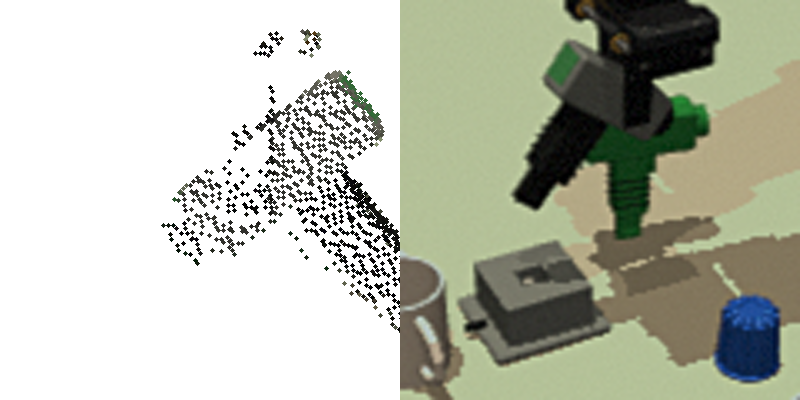

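It is out of the dock and hanging free (right: foot at (527,195) above the empty well at (540,275)). The left panel is the side profile from depth, at about 45°. Next I fit the angle and work out the target.

```bash
cat > fit.py <<'E'
from h import *
def fit(L,p):
    hsv=cv2.cvtColor(p,cv2.COLOR_RGB2HSV); v=p.max(2)
    m=(np.abs(L[:,:,1])<26)&(np.abs(L[:,:,0])<130)&(L[:,:,2]<60)&(L[:,:,2]>-110)
    green=m&(hsv[:,:,1]>70)&(hsv[:,:,0]>35)&(hsv[:,:,0]<90)&(L[:,:,0]>20)
    G=L[green]; r=lambda P:np.array([P[:,0],P[:,2]]).T.astype(np.float32)
    vx=cv2.fitLine(r(G),cv2.DIST_HUBER,0,.01,.01).ravel(); print('tail n',len(G),'tilt',np.degrees(np.arctan2(-vx[0],vx[1])) if vx[1]>0 else np.degrees(np.arctan2(vx[0],-vx[1])))
    for t0 in (45,):
        t=np.radians(t0)
        for _ in range(4):
            c,s=np.cos(t),np.sin(t); a=L[:,:,0]*c+L[:,:,2]*s; b=-L[:,:,0]*s+L[:,:,2]*c  # own x, own z
            k=m&(b<-28)&(b>-80)&(a>-25)&(a<40)
            K=L[k]; out=[]
            # edges of the grip per 6-mm slice along own z
            e=[[(lo+3),*np.percentile(a[k&(b>=lo)&(b<lo+6)],[4,96])] for lo in range(-78,-30,6) if (k&(b>=lo)&(b<lo+6)).sum()>10]
            e=np.array(e); sl=[np.polyfit(e[:,0],e[:,i],1)[0] for i in(1,2)]
            t+=-np.mean(sl)*0+np.arctan(-np.mean(sl))*(1)*1.0
    print('grip tilt',np.degrees(t),'slopes',sl,'edges mean',e[:,1:].mean(0))
    print('a,b head: a max',np.percentile(a[m&(b>-15)],98),'b max (own z top)',np.percentile(b[m&(a<50)&(a>15)],98),'n',k.sum())
    top=m&(b>14)&(b<30)&(a>12)&(a<52); 
    P=r(L[m&(np.abs(b-np.median(b[top]))<3)&(a>15)&(a<50)]); 
    return t
E
python3 - <<'E'
from fit import *
L=np.load('L.npy'); fit(L,load('scene')['p'])
E
```

```text
tail n 145 tilt 7.7968698
grip tilt 40.317073939525564 slopes [np.float64(-0.030616617056986456), np.float64(0.030616347131503997)] edges mean [ 6.2761353  38.39123067]
a,b head: a max 69.11911311713767 b max (own z top) 17.463153232681908 n 297
```

```bash
cat > fit.py <<'E'
from h import *
def fit(L,p):
    hsv=cv2.cvtColor(p,cv2.COLOR_RGB2HSV)
    x,y,z=L[:,:,0],L[:,:,1],L[:,:,2]
    m=(np.abs(y)<24)&(x>-75)&(x<130)&(z<57)&(z>-110)
    n,lab=cv2.connectedComponents(m.astype(np.uint8)); big=np.argmax(np.bincount(lab[m])); m&=lab==big
    g=m&(hsv[:,:,1]>60)&(hsv[:,:,0]>35)&(hsv[:,:,0]<90)&(z>-5)&(x>15)
    G=L[g]; c=np.median(G,0); u,s,vt=np.linalg.svd(G-c); nrm=vt[2]*np.sign(vt[2][0])
    print('tail n',len(G),'c',c,'normal tilt',np.degrees(np.arctan2(nrm[2],nrm[0])),'c tilt',np.degrees(np.arctan2(c[2],c[0])),'dist(52.5)',np.hypot(c[0],c[2]))
    dark=m&(hsv[:,:,2]<60)&(z<0)&(x>10)
    P=L[dark][:,[0,2]].astype(np.float32)
    t=np.radians(45); a=P@[np.cos(t),np.sin(t)]; b=P@[-np.sin(t),np.cos(t)]
    print('dark n',len(P),'b 1%',np.percentile(b,1))
    for lo,hi in((-86,-30),(-118,-90)):
        k=(b>lo)&(b<hi)
        if k.sum()>15: print(lo,k.sum(),'a range',np.percentile(a[k],[2,98]),'mid-angle',45+np.degrees(np.arctan2(np.percentile(a[k],[2,98]).mean()-7.5,-b[k].mean())))
    k=(b>-86)&(b<-30); print('grip rect',cv2.minAreaRect(P[k]))
    h=m&(y>13)&(y<23)&(z>-60)&~dark; H=L[h][:,[0,2]].astype(np.float32); H=H[(H@[-np.sin(t),np.cos(t)])>-24]; print('head side n',len(H),cv2.minAreaRect(H))
E
python3 - <<'E'
from fit import *
np.set_printoptions(precision=1,suppress=True)
fit(np.load('L.npy'),load('scene')['p'])
E
```

```text
tail n 79 c [53.4  1.5 39.8] normal tilt 11.502658967055892 c tilt 36.722306666694436 dist(52.5) 66.61822011608258
dark n 442 b 1% -119.31662473659048
-86 288 a range [-1.1 35.5] mid-angle 54.44719795195564
-118 79 a range [-0.1 27.8] mid-angle 48.48241303202201
grip rect ((50.88002014160156, -30.384654998779297), (44.923866271972656, 55.38054656982422), 43.36612319946289)
head side n 333 ((9.410009384155273, 11.35317611694336), (115.6680679321289, 48.80854797363281), 43.89382553100586)
```

Call:
{"name": "carry_out", "arguments": {"moves": [{"dx": 0.001,"dy": -0.015,"dz": 0,"twist": 0},{"dx": 0.002,"dy": -0.04,"dz": 0,"twist": 0},{"dx": 0.003,"dy": -0.07,"dz": 0,"twist": 0},{"dx": 0.004,"dy": -0.1,"dz": 0,"twist": 0},{"dx": 0.005,"dy": -0.13,"dz": 0,"twist": 0}]}}

```text
t: 6.3
eef_pos: [476.2, -20.7, 188.4]
tcp_rot: [3.141, 0.002, -0.46]
ft_force: [0.5, -1.1, -1.6]
opening: 0.376
```

Call:
{"name": "carry_out", "arguments": {"moves": [{"dx": 0.001,"dy": -0.03,"dz": 0,"twist": 0},{"dx": 0.002,"dy": -0.06,"dz": 0,"twist": 0},{"dx": 0.002,"dy": -0.085,"dz": 0,"twist": 0},{"dx": 0.002,"dy": -0.102,"dz": 0,"twist": 0},{"dx": 0.002,"dy": -0.102,"dz": 0,"twist": 0}]}}

```text
t: 6.8
eef_pos: [523.4, 69.9, 188.4]
tcp_rot: [3.141, 0.001, -0.458]
ft_force: [-0.5, -0.9, -2.5]
opening: 0.382
```

Call:
{"name": "carry_out", "arguments": {"moves": [{"dx": 0,"dy": 0,"dz": 0,"twist": 0},{"dx": 0,"dy": 0,"dz": 0,"twist": 0}]}}

```text
t: 7.0
eef_pos: [522.7, 67.9, 189.1]
tcp_rot: [3.141, 0.0, -0.46]
ft_force: [-0.7, -0.5, -1.6]
opening: 0.375
```

```bash
cat > look.py <<'E'
from h import *
def look(name):
    s=state(); print(s['eef_pos'],s['tcp_rot'],s['ft_force'],s['opening'])
    for n in ('scene','top'): snap(n)
    T=np.array(s['eef_pos']); yaw=s['tcp_rot'][2]
    ex=np.array([np.cos(yaw),np.sin(yaw),0]); ey=np.array([-ex[1],ex[0],0])
    for n in ('scene','top'):
        p,X=pts(n); D=X-(T+[0,0,19]); np.save(f'L_{n}.npy',np.stack([D@ex,D@ey,D[:,:,2]],-1))
    p=load('scene')['p']; K=load('scene'); c=np.array(K['K'])@(np.array(K['R'])@T+np.array(K['t']).ravel()); u,v=(c[:2]/c[2]).astype(int); print('px',u,v)
    q=cv2.resize(p[v-40:v+60,u-50:u+50],(500,500),interpolation=cv2.INTER_CUBIC)
    t=load('top')['p']; K=load('top'); c=np.array(K['K'])@(np.array(K['R'])@T+np.array(K['t']).ravel()); u,v=(c[:2]/c[2]).astype(int)
    w=cv2.resize(t[max(v-50,0):v+50,u-30:u+30],(300,500),interpolation=cv2.INTER_CUBIC)
    cv2.imwrite(f'pics/{name}.png',np.hstack([q,w])[:,:,::-1])
E
python3 - <<'E'
from look import *
np.set_printoptions(precision=1,suppress=True)
look('f6')
from fit import fit
L=np.load('L_scene.npy'); p=load('scene')['p']; fit(L,p)
Xs=pts('scene')[1]; k=np.zeros((400,640),bool); k[165:200,265:315]=1; k&=(np.abs(Xs[:,:,2]-50)<4); print('dock top rect',cv2.minAreaRect(Xs[k][:,:2].astype(np.float32)),np.median(Xs[k][:,2]))
E
```

```text
[522.7  67.9 189.1] [ 3.1  0.  -0.5] [-0.7 -0.5 -1.6] 0.3753564799690857
px 357 180
tail n 118 c [54.1  0.3 39. ] normal tilt 8.522264354332187 c tilt 35.76740984548746 dist(52.5) 66.6931067944469
dark n 546 b 1% -119.0474307516417
-86 363 a range [ 2.6 35.8] mid-angle 56.10568768780329
-118 99 a range [ 0.4 28.6] mid-angle 48.841411154142655
grip rect ((53.18722152709961, -29.740684509277344), (37.561737060546875, 56.23316192626953), 37.53268051147461)
head side n 390 ((7.07470703125, 8.142269134521484), (119.00252532958984, 48.18677520751953), 44.15811538696289)
dock top rect ((492.1820373535156, -172.44830322265625), (85.4635238647461, 82.0601806640625), 62.77092361450195) 50.39062688132955
```

View pics/f6.png

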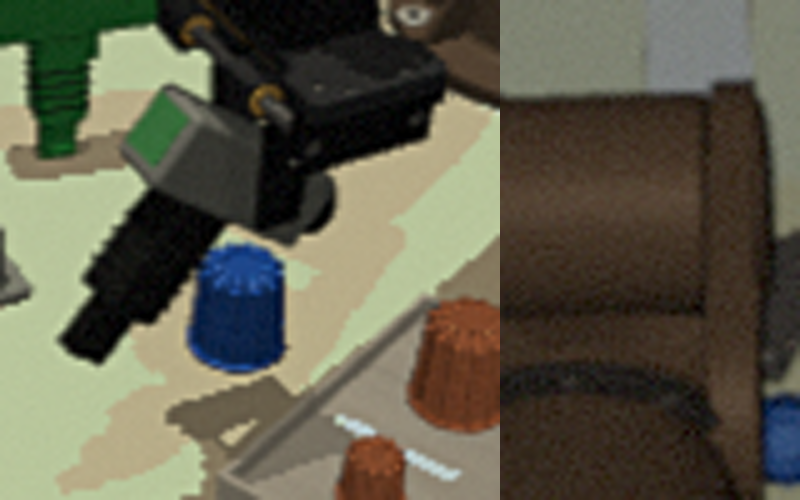

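The thermometer is over the worktop, about 45° nose-down. The green patch is its tail screen at (157,130), the barrel is at (317,200) and the tongue's tip at (90,345). The depth outline suggests it has shifted in the pads, so I'll take an enlarged crop and pick corners by ray.

Run:
```python
from h import *
p=load('scene')['p']; q=cv2.resize(p[150:216,313:383],None,fx=9,fy=9,interpolation=cv2.INTER_CUBIC)
q=np.clip(q.astype(float)*1.9+15,0,255).astype(np.uint8); cv2.imwrite('pics/z7.png',q[:,:,::-1]); print(q.shape)
```

```text
(594, 630, 3)
```

View pics/z7.png

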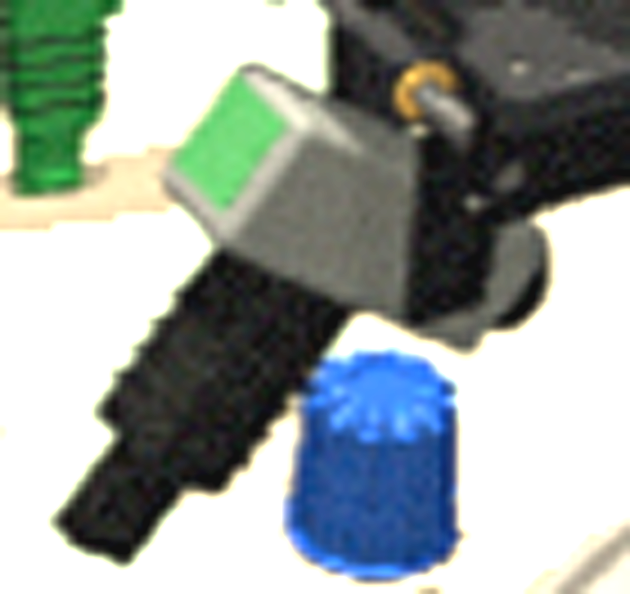

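The zoom gives the head's side-face corners at (308,110), (228,240) and (467,350). The grip's lower corners are at (215,490) and (102,412), and the tongue's at (125,562) and (60,520). I'll solve the in-hand pose from these.

Run:
```python
from h import *
from scipy.optimize import least_squares
np.set_printoptions(precision=2,suppress=True)
s=state(); T=np.array(s['eef_pos'])+[0,0,19]; yaw=s['tcp_rot'][2]
ex=np.array([np.cos(yaw),np.sin(yaw),0]); ey=np.array([-ex[1],ex[0],0]); ez=np.array([0,0,1])
px=np.array([[308,110],[228,240],[467,350],[125,562],[60,520],[215,490],[102,412]])
uv=(px+.5)/9-.5+[313,150]
own=np.array([[52.5,18,21],[52.5,18,-21],[-52.5,18,-21],[-4.5,6,-116],[19.5,-6,-116],[-9.5,15,-86],[24.5,-15,-86]])
f=load('scene'); K,R,t=[np.array(f[k]) for k in('K','R','t')]; t=t.ravel()
def proj(q):
    c,s_=np.cos(q[0]),np.sin(q[0])
    a=own[:,0]*c-own[:,2]*s_+q[1]; b=own[:,0]*s_+own[:,2]*c+q[2]
    X=T+np.outer(a,ex)+np.outer(own[:,1]+q[3],ey)+np.outer(b,ez)
    Y=(K@(R@X.T+t[:,None])).T; return Y[:,:2]/Y[:,2:]
for free in (0,1):
    g=lambda q:np.r_[(proj(q)-uv).ravel(), q[3]*(0.3 if free else 100)]
    r=least_squares(g,[.78,0,0,0]); q=r.x; print(np.degrees(q[0]),q[1:]); print((proj(q)-uv))
    o=np.array([np.cos(q[0]),np.sin(q[0])]); print('shift own x,z',q[1]*o[0]+q[2]*o[1],-q[1]*o[1]+q[2]*o[0])
M=np.array([393,133,32.])
for q in (r.x,):
    dirx=np.cos(q[0])*ex+np.sin(q[0])*ez
    H=M+214.5*dirx; g=H-(q[1]*ex+q[3]*ey+q[2]*ez)
    print('target TCP',g-[0,0,19]); d=g-T; print('tool dx dy dz',d@ex,-d@ey,-d[2])
```

```text
37.814544353179365 [13.22  9.33 -0.  ]
[[ 0.53 -0.13]
 [-1.39  0.41]
 [ 1.26  0.8 ]
 [ 1.03 -0.07]
 [-0.88 -0.73]
 [ 1.29  1.  ]
 [-1.67 -1.16]]
shift own x,z 16.165830539173015 -0.735108098070433
37.83397948029806 [12.64  8.42 -0.98]
[[ 0.52 -0.09]
 [-1.38  0.43]
 [ 1.22  0.81]
 [ 1.04 -0.1 ]
 [-0.86 -0.76]
 [ 1.28  0.98]
 [-1.65 -1.17]]
shift own x,z 15.148954828032323 -1.1009932790406243
target TCP [533.88  64.21 136.15]
tool dx dy dz 11.485487540713319 -1.6058918286393307 53.18234160061496
```

```bash
cat > ang.py <<'E'
from h import *
np.set_printoptions(precision=1,suppress=True)
def ang(segs,off,sc):
    s=state(); T=np.array(s['eef_pos'])+[0,0,19]; yaw=s['tcp_rot'][2]
    ex=np.array([np.cos(yaw),np.sin(yaw),0]); ey=np.array([-ex[1],ex[0],0])
    f=load('scene'); K,R,t=[np.array(f[k]) for k in('K','R','t')]; C=-R.T@t.ravel()
    def pt(p,y):
        u,v=(np.array(p)+.5)/sc-.5+off; d=R.T@np.linalg.inv(K)@[u,v,1]; k=(y-(C-T)@ey)/(d@ey); P=C+k*d-T; return np.array([P@ex,P[2]])
    for n,p,q,y,o in segs:
        a,b=pt(p,y),pt(q,y); d=b-a; print(n,a,b,'len',np.hypot(*d),'tilt',(np.degrees(np.arctan2(d[1],d[0]))-o+90)%180-90)
E
python3 - <<'E'
from ang import *
ang([('head bottom',(467,350),(228,240),18,0),('head bottom2',(400,318),(250,250),18,0),('tail edge',(228,240),(308,110),18,90),
 ('grip L',(102,412),(215,255),-15,90),('grip R',(222,488),(345,315),15,90),('tongue L',(60,520),(118,432),-6,90),('tongue R',(125,562),(182,485),6,90)],np.array([313,150]),9)
E
```

```text
head bottom [-11.5 -35.7] [64. 25.] len 96.82904952494397 tilt 38.764138772316414
head bottom2 [ 10.7 -17.5] [57.5 19.7] len 59.78062193136814 tilt 38.516690053822686
tail edge [64. 25.] [43.2 58.2] len 39.221330727508885 tilt 32.12432951265944
grip L [ 80.7 -48.8] [48.4 -7. ] len 52.781388039727844 tilt 37.72787518033785
grip R [ 60. -60.] [ 25.8 -13.6] len 57.697227241086125 tilt 36.37463182350547
tongue L [ 97.3 -73.6] [ 80.5 -49.1] len 29.694667726562802 tilt 34.41383891900685
tongue R [ 83.6 -84.2] [ 67.1 -63.2] len 26.713436396310463 tilt 38.12153038611504
```

The edges agree on a tilt of about 38° (36 to 39), with the head slid about 15 mm in the pads. That is short of 45°, so I'll go back the same way, hook the foot in the well again and lever about 10° further.

Call:
{"name": "carry_out", "arguments": {"moves": [{"dx": -0.001,"dy": 0.02,"dz": 0,"twist": 0},{"dx": -0.002,"dy": 0.045,"dz": 0,"twist": 0},{"dx": -0.003,"dy": 0.075,"dz": 0,"twist": 0},{"dx": -0.004,"dy": 0.105,"dz": 0,"twist": 0},{"dx": -0.005,"dy": 0.13,"dz": 0,"twist": 0}]}}

```text
t: 7.6
eef_pos: [460.0, -47.2, 189.5]
tcp_rot: [3.141, -0.0, -0.46]
ft_force: [-0.2, -0.2, -1.0]
opening: 0.381
```

Call:
{"name": "carry_out", "arguments": {"moves": [{"dx": -0.001,"dy": 0.03,"dz": 0,"twist": 0},{"dx": -0.002,"dy": 0.06,"dz": 0,"twist": 0},{"dx": -0.002,"dy": 0.085,"dz": 0,"twist": 0},{"dx": -0.002,"dy": 0.102,"dz": 0,"twist": 0},{"dx": -0.002,"dy": 0.102,"dz": 0,"twist": 0}]}}

```text
t: 8.1
eef_pos: [413.1, -137.8, 189.5]
tcp_rot: [3.141, -0.0, -0.462]
ft_force: [-0.3, 0.5, -0.6]
opening: 0.38
```

Call:
{"name": "carry_out", "arguments": {"moves": [{"dx": 0,"dy": 0,"dz": 0,"twist": 0},{"dx": 0,"dy": 0,"dz": 0,"twist": 0},{"dx": 0,"dy": 0,"dz": 0,"twist": 0}]}}

```text
t: 8.4
eef_pos: [414.2, -135.6, 189.3]
tcp_rot: [3.142, -0.0, -0.459]
ft_force: [-1.0, -0.2, -1.1]
opening: 0.377
```

Call:
{"name": "carry_out", "arguments": {"moves": [{"dx": 0.001,"dy": 0,"dz": 0.02,"twist": 0},{"dx": 0.001,"dy": 0,"dz": 0.04,"twist": 0},{"dx": 0.001,"dy": 0,"dz": 0.06,"twist": 0},{"dx": 0.001,"dy": 0,"dz": 0.073,"twist": 0},{"dx": 0.001,"dy": 0,"dz": 0.078,"twist": 0}]}}

```text
t: 8.9
eef_pos: [414.7, -136.0, 110.3]
tcp_rot: [3.142, 0.002, -0.459]
ft_force: [1.0, 0.5, -2.0]
opening: 0.379
```

Call:
{"name": "carry_out", "arguments": {"moves": [{"dx": 0,"dy": 0,"dz": 0,"twist": 0},{"dx": 0,"dy": 0,"dz": 0,"twist": 0}]}}

```text
t: 9.1
eef_pos: [415.2, -136.6, 111.8]
tcp_rot: [3.142, -0.001, -0.459]
ft_force: [-0.3, 0.5, -0.7]
opening: 0.377
```

Call:
{"name": "carry_out", "arguments": {"moves": [{"dx": -0.002,"dy": 0,"dz": 0.002,"twist": 0},{"dx": -0.005,"dy": 0,"dz": 0.005,"twist": 0},{"dx": -0.0075,"dy": 0,"dz": 0.0078,"twist": 0},{"dx": -0.01,"dy": 0,"dz": 0.0107,"twist": 0}]}}

```text
t: 9.5
eef_pos: [406.3, -132.4, 100.9]
tcp_rot: [3.142, -0.002, -0.459]
ft_force: [1.8, 0.3, 2.4]
opening: 0.378
```

Call:
{"name": "carry_out", "arguments": {"moves": [{"dx": -0.0015,"dy": 0,"dz": 0.002,"twist": 0},{"dx": -0.003,"dy": 0,"dz": 0.004,"twist": 0},{"dx": -0.0046,"dy": 0,"dz": 0.0061,"twist": 0}]}}

```text
t: 9.8
eef_pos: [401.8, -130.2, 94.4]
tcp_rot: [3.142, -0.0, -0.459]
ft_force: [1.3, -0.5, 3.5]
opening: 0.38
```

Call:
{"name": "carry_out", "arguments": {"moves": [{"dx": 0,"dy": 0,"dz": 0,"twist": 0}]}}

```text
t: 9.9
eef_pos: [401.6, -130.1, 94.3]
tcp_rot: [3.142, 0.0, -0.459]
ft_force: [1.7, -0.5, 0.8]
opening: 0.375
```

Call:
{"name": "carry_out", "arguments": {"moves": [{"dx": 0,"dy": 0,"dz": -0.015,"twist": 0},{"dx": 0,"dy": 0,"dz": -0.035,"twist": 0},{"dx": 0,"dy": 0,"dz": -0.06,"twist": 0},{"dx": 0,"dy": 0,"dz": -0.085,"twist": 0},{"dx": 0,"dy": 0,"dz": -0.095,"twist": 0}]}}

```text
t: 10.4
eef_pos: [401.5, -130.0, 190.8]
tcp_rot: [3.142, -0.0, -0.459]
ft_force: [-0.1, 1.0, -1.7]
opening: 0.379
```

Call:
{"name": "carry_out", "arguments": {"moves": [{"dx": 0.002,"dy": -0.015,"dz": 0,"twist": 0},{"dx": 0.004,"dy": -0.04,"dz": 0,"twist": 0},{"dx": 0.007,"dy": -0.07,"dz": 0,"twist": 0},{"dx": 0.009,"dy": -0.1,"dz": 0,"twist": 0},{"dx": 0.011,"dy": -0.13,"dz": 0,"twist": 0}]}}

```text
t: 10.9
eef_pos: [469.0, -17.3, 188.4]
tcp_rot: [3.141, 0.003, -0.46]
ft_force: [0.1, -0.1, -2.4]
opening: 0.376
```

Call:
{"name": "carry_out", "arguments": {"moves": [{"dx": 0.003,"dy": -0.03,"dz": 0,"twist": 0},{"dx": 0.006,"dy": -0.06,"dz": 0,"twist": 0},{"dx": 0.009,"dy": -0.085,"dz": 0,"twist": 0},{"dx": 0.01,"dy": -0.102,"dz": 0,"twist": 0},{"dx": 0.01,"dy": -0.102,"dz": 0,"twist": 0}]}}

```text
t: 11.4
eef_pos: [523.5, 69.8, 188.5]
tcp_rot: [3.141, 0.002, -0.458]
ft_force: [0.8, -0.9, -2.1]
opening: 0.379
```

Call:
{"name": "carry_out", "arguments": {"moves": [{"dx": 0,"dy": 0,"dz": 0,"twist": 0},{"dx": 0,"dy": 0,"dz": 0,"twist": 0},{"dx": 0,"dy": 0,"dz": 0,"twist": 0}]}}

```text
t: 11.7
eef_pos: [523.1, 67.7, 189.5]
tcp_rot: [3.141, 0.0, -0.46]
ft_force: [-0.3, -0.3, -2.1]
opening: 0.38
```

Run:
```python
from h import *
s=state(); print(s['eef_pos'],s['tcp_rot'],s['ft_force'],s['opening'])
p=snap('scene')
q=cv2.resize(p[150:216,313:383],None,fx=9,fy=9,interpolation=cv2.INTER_CUBIC)
q=np.clip(q.astype(float)*1.9+15,0,255).astype(np.uint8); cv2.imwrite('pics/z8.png',q[:,:,::-1])
```

```text
[523.14535496  67.72966858 189.52705092] [ 3.14134927e+00  1.06760832e-04 -4.60402753e-01] [-0.29888457 -0.29684855 -2.10934714] 0.3798874414123273
```

View pics/z8.png

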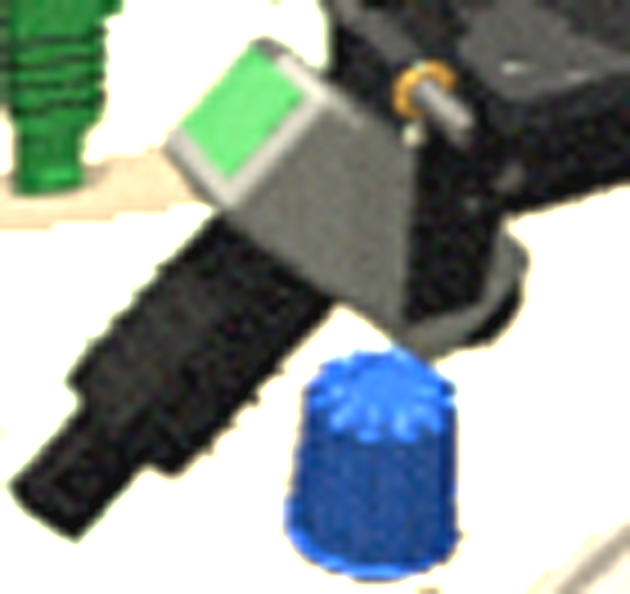

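More tilt now: the head-bottom edge runs (232,208)→(430,358), and the tongue's end is at (12,487) and (78,540).

Run:
```python
from ang import *
off=np.array([313,150])
ang([('head bottom',(430,358),(232,208),18,0),('tail edge',(232,208),(325,90),18,90),
 ('grip L',(70,380),(215,218),-15,90),('grip R',(178,472),(332,312),15,90),('tongue L',(12,487),(82,405),-6,90),('tongue R',(78,540),(145,465),6,90)],off,9)
from scipy.optimize import least_squares
s=state(); T=np.array(s['eef_pos'])+[0,0,19]; yaw=s['tcp_rot'][2]
ex=np.array([np.cos(yaw),np.sin(yaw),0]); ey=np.array([-ex[1],ex[0],0]); ez=np.array([0,0,1])
px=np.array([[325,90],[232,208],[430,358],[78,540],[12,487],[178,472],[70,380]])
uv=(px+.5)/9-.5+off
own=np.array([[52.5,18,21],[52.5,18,-21],[-52.5,18,-21],[-4.5,6,-116],[19.5,-6,-116],[-9.5,15,-86],[24.5,-15,-86]])
f=load('scene'); K,R,t=[np.array(f[k]) for k in('K','R','t')]; t=t.ravel()
def proj(q,own=own):
    c,s_=np.cos(q[0]),np.sin(q[0])
    a=own[:,0]*c-own[:,2]*s_+q[1]; b=own[:,0]*s_+own[:,2]*c+q[2]
    X=T+np.outer(a,ex)+np.outer(own[:,1],ey)+np.outer(b,ez)
    Y=(K@(R@X.T+t[:,None])).T; return Y[:,:2]/Y[:,2:]
q=least_squares(lambda q:(proj(q)-uv).ravel(),[.78,0,0]).x
o=np.array([np.cos(q[0]),np.sin(q[0])]); print('fit',np.degrees(q[0]),q[1:],'own',q[1]*o[0]+q[2]*o[1],-q[1]*o[1]+q[2]*o[0])
print(proj(q)-uv)
print('lens px in crop',(proj(q,np.array([[-64.5,0,0.]]))-off+.5)*9)
tc=own[[0]]
M=np.array([393.5,133.5,32.])
d_=o[0]*ex+o[1]*ez; g=M+214.5*d_-q[1]*ex-q[2]*ez; d=g-T
print('target TCP',g-[0,0,19],'tool dx dy dz',d@ex,-d@ey,-d[2])
```

```text
head bottom [ -0.2 -34.6] [63.1 34.4] len 93.6918552989648 tilt 47.51545997063931
tail edge [63.1 34.4] [38.4 62.6] len 37.4511749816344 tilt 41.277182615952114
grip L [ 90.2 -34.7] [48.7  5. ] len 57.441741616832786 tilt 46.361893368013966
grip R [ 73.4 -49.8] [ 29.6 -11.4] len 58.19183304172951 tilt 48.80009179131034
tongue L [111.5 -56.9] [ 91.2 -36.2] len 28.973880793917274 tilt 44.36797316751324
tongue R [ 97.8 -71.2] [ 78.3 -52.3] len 27.084638108328523 tilt 45.81302897064822
fit 45.95905275194094 [15.7 12. ] own 19.538951027321325 -2.900072681183854
[[ 0.6 -0.8]
 [-1.6  0.2]
 [ 1.8  1.2]
 [ 0.7 -0. ]
 [-0.4 -0.6]
 [ 0.9  1.3]
 [-1.6 -1. ]]
lens px in crop [[488.6 291.9]]
target TCP [513.1  74.2 155.2] tool dx dy dz -11.955471685483179 -1.2403813339441099 34.42871919790167
```

Tilt is now about 46°. I'll move to the aiming pose.

Call:
{"name": "carry_out", "arguments": {"moves": [{"dx": -0.003,"dy": 0,"dz": 0.008,"twist": 0},{"dx": -0.006,"dy": -0.001,"dz": 0.018,"twist": 0},{"dx": -0.009,"dy": -0.001,"dz": 0.026,"twist": 0},{"dx": -0.012,"dy": -0.001,"dz": 0.032,"twist": 0},{"dx": -0.012,"dy": -0.001,"dz": 0.034,"twist": 0}]}}

```text
t: 12.25
eef_pos: [512.5, 74.9, 154.6]
tcp_rot: [3.141, 0.001, -0.459]
ft_force: [0.9, -0.4, -2.4]
opening: 0.38
```

Call:
{"name": "carry_out", "arguments": {"moves": [{"dx": 0,"dy": 0,"dz": 0,"twist": 0},{"dx": 0,"dy": 0,"dz": 0,"twist": 0},{"dx": 0,"dy": 0,"dz": 0,"twist": 0},{"dx": 0,"dy": 0,"dz": 0,"twist": 0},{"dx": 0,"dy": 0,"dz": 0,"twist": 0}]}}

```text
t: 12.75
eef_pos: [513.3, 74.7, 155.7]
tcp_rot: [-3.142, -0.0, -0.459]
ft_force: [0.5, 0.4, -1.7]
opening: 0.374
```

Run:
```python
from h import *
np.set_printoptions(precision=2,suppress=True)
s=state(); print(s['eef_pos'],s['tcp_rot'],s['ft_force'],s['opening'],np.abs(s['qvel']).max())
p=snap('scene'); f=load('scene'); K,R,t=[np.array(f[k]) for k in('K','R','t')]; t=t.ravel()
T=np.array(s['eef_pos'])+[0,0,19]; yaw=s['tcp_rot'][2]; th=np.radians(46)
ex=np.array([np.cos(yaw),np.sin(yaw),0]); ez=np.array([0,0,1.]); H=T+15.7*ex+12*ez; d=-(np.cos(th)*ex+np.sin(th)*ez)
lens=H+64.5*d; M=np.array([393.5,133.5,32]); k=(M-lens)@d; print('lens',lens,'range',np.linalg.norm(M-lens),'miss',np.linalg.norm(lens+k*d-M))
pj=lambda X:(lambda y:y[:2]/y[2])(K@(R@X+t))
u0,v0=310,130; q=cv2.resize(p[v0:v0+120,u0:u0+150],None,fx=5,fy=5,interpolation=cv2.INTER_CUBIC)
g=lambda X:tuple(int(i) for i in (pj(X)-[u0,v0]+.5)*5)
cv2.line(q,g(lens),g(M),(255,0,0),1); cv2.circle(q,g(lens),4,(255,255,0),1); cv2.circle(q,g(M),4,(0,255,255),1)
cv2.imwrite('pics/end.png',q[:,:,::-1])
X=pts('scene')[1]
for n,(u,v,z) in dict(big=(400,212,45)).items():
    m=np.zeros((400,640),bool); m[v-22:v+20,u-18:u+18]=1; m&=X[:,:,2]>52; m&=X[:,:,2]<70; print(n,X[m].mean(0))
```

```text
[513.27  74.69 155.67] [-3.14 -0.   -0.46] [ 0.55  0.38 -1.71] 0.3744419079870333 0.0028650856789132696
lens [487.18  87.59 140.27] range 150.35325768186712 miss 0.4301429628809383
big [395.99 134.96  59.41]
```

View pics/end.png

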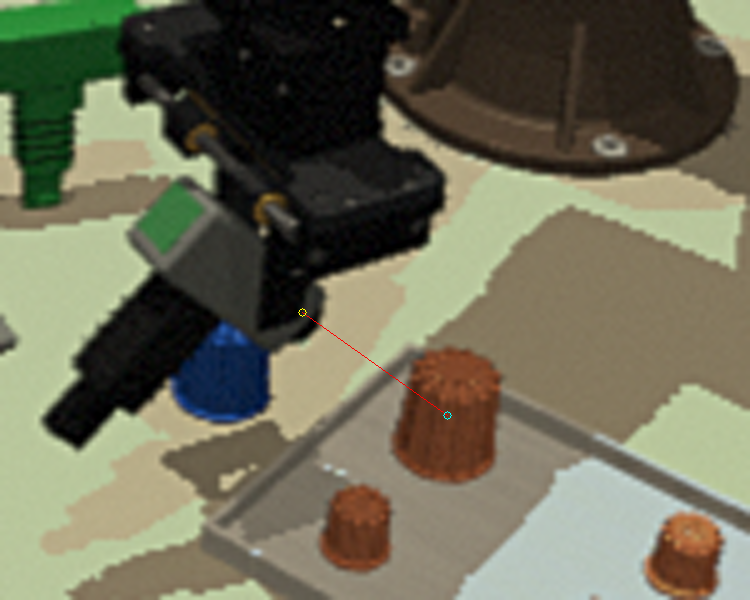

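The last picture shows the thermometer free in the gripper, with the computed line of sight running from the lens at (302,312) to the middle of the big mould at (447,415). The mould has not moved and the arm is still, so I'm handing the job in.

```bash
python3 -c "
from cell import *
print(job_done())"
```

```text
the job is handed in; nothing more can be done
None
```

I pulled the thermometer out of its dock against the catch, tipped it nose-down and handed the job in with it held still, aimed at the big copper mould. The tool can only turn about its own vertical axis. So I tipped the thermometer by levering its foot on the edge of the dock's well until it pivoted in the pads.

**Tilt:** the first lever gave only about 38°. I hooked the foot in the well again and levered further. The fit then gave 46°, with the separate edges reading between 41° and 49°. An earlier rough depth fit had read 44° where the edges read 38°, so I trusted the edges.

**Aim:** from that fit, the lens is about 150 mm from the mould's centre. The computed miss is under 1 mm, but several millimetres is more realistic given the tilt uncertainty. The fit's corner residuals were up to 1.8 pixels.

**Touching:** the wrist carried only the thermometer's weight (about 2 N) and the arm was still. In the last picture nothing on the worktop touched the thermometer. The big mould read within 0.2 mm of its first reading. I did not re-measure the small moulds, mug or timer at the end.

**Grip:** the head slid about 20 mm in the pads while being levered. Its tail corner may now be touching, or nearly touching, the gripper's own body, which I could not rule out.

The clock read about 12.8 s of the 38 s allowed.

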